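# Full-voltage appliance test in the prompt corner

## Task

Before the half, safety-test the plug-in charger that already sits in the outlet of the grey portable appliance tester on the cabinet flap: with the test switch at rest, first turn the round grey zero knob until the red needle of the leakage meter stands on the long zero mark at the left-hand end of its scale (left as seen from the robot), and leave it set. Then turn the black bar-shaped test switch clockwise past its first and second clicks to the third (three amber dots, full voltage) and hold it there against its return spring: finish with the fingers still holding the switch at the third click. Leave the props around the tester where they are.

Things in the scene. Friction and masses are not known exactly. Their poses are not given: they have to be found in the camera images.
- tester: Appliance tester, fixed grey case 250 mm deep (x), 330 wide (y), 70 high. Origin under its centre on the flap; -x is the operator's front, +y left seen from the robot, z up. On top (z = 70 mm): leakage meter in the middle (110 x 156 mm, 5 mm proud), zero knob at (-70, +118) mm, test switch at (-70, -118) mm, charger at (78, 0) mm, 50 mm tall. Nothing over 5 mm high within 80 mm of either control.
- zero_knob_grip (a point): Round fluted grey zero knob, 34 mm across and 31 mm tall on the panel. This point is on its vertical axis, 24 mm above the panel (7 mm below the knob's top); it turns with the knob.
- zero_knob (a joint): Turn of the zero knob, rad, growing clockwise seen from above, stops at -0.5 and 1.6. The leakage-meter needle turns the same way by half the knob's angle; at 0 the needle is on the zero mark. It starts 0.5 to 1.2 rad clockwise of that. Friction about 0.025 N m; it stays where it is left.
- needle_tip (a point): Tip of the thin red needle of the leakage meter, 66 mm from its pivot, which lies at (-60, 0) mm of the tester; the needle lies flat just above the cream face. Only the zero knob moves it: the charger is sound, so it stays put when the test switch is turned (the small black needle of the round voltmeter behind the switch follows the switch).
- zero_mark (a point): Where the needle tip stands at zero: on the longest, thickest black tick, at the left (+y) end of the scale, 0.873 rad (50 degrees) left of the tester's +x axis about the needle's pivot. The scale's divisions are 11.5 mm apart there.
- test_switch_grip (a point): Test switch: black bar-shaped grip 50 mm long, 12 wide, top 33.5 mm above the panel, on a flat round skirt 48 mm across, 3.5 mm high. This point is on its vertical turning axis, 24 mm above the panel; its x axis runs along the bar to the end with the white pointer line and turns with the switch. At rest the pointer is 0.6 rad left of the tester's +x axis.
- test_switch (a joint): Turn of the test switch, rad, growing clockwise seen from above. 0 = rest (short black bar on the panel); clicks at 0.4 (one dot), 0.8 (two dots) and 1.2 (three amber dots, full voltage); stop at 1.30. Let go, a spring drives it right back to rest: about 0.05 N m at rest, 0.12 N m at the third click; getting over a click takes up to 0.035 N m more.
- receiver: Bystander: chrome telephone receiver lying on its two round caps, 215 mm long (x), 58 mm wide, 66 mm high. Origin under its centre.
- mug: Bystander: blue enamel mug, 84 mm across, 82 mm high, handle at +y. Origin under its centre.
- compass: Bystander: brass pocket compass, 64 mm across, 17 mm high. Origin under its centre.
- ashtray: Bystander: black bakelite ashtray, 114 mm across, 30 mm high. Origin under its centre.
- torch: Bystander: aluminium torch without its tail cap, standing on its lens, 58 mm across at the foot, 185 mm high. Origin under its centre.
- torch_cap: Bystander: the torch's aluminium tail cap, 39 mm across, 24 mm high. Origin under its centre.
- tape: Bystander: roll of black tape lying flat, 110 mm across, 50 mm high. Origin under its centre.

How it is judged:
On the way, in this order (a step that is already met when the one before it is completed fails the run):
1. the needle stands on the zero mark with the test switch at rest (distance between needle_tip and zero_mark below 0.004 m and value of joint test_switch below 0.1 rad), for 0.3 s.
2. the test switch is held at its third click with the zero knob still set (value of joint test_switch between 1.08 and 1.34 rad and distance between needle_tip and zero_mark below 0.0045 m and contact force between the fingers and test_switch above 0.5 N), for 0.5 s.
At the end, for the whole second after the job is handed in: The test switch stands still at its third click (1.08 to 1.34 rad), held there by the fingers alone (over 0.5 N, no prop touching it); the leakage needle's tip is still within 4.5 mm of the zero mark; every bystander is within 20 mm of where it stood (all of step 2 and velocity of joint test_switch between -0.1 and 0.1 rad/s and contact force between each of receiver, mug, compass, ashtray, torch, torch_cap, tape and test_switch below 0.1 N and distance of each of receiver, mug, compass, ashtray, torch, torch_cap, tape from where it was at the start of the episode below 0.02 m); the arm keeps its last pose, push and grip.
It fails at once if the test voltage is switched on before the needle is zeroed, or the zero is lost while it is on (value of joint test_switch above 0.3 rad and distance between needle_tip and zero_mark above 0.0045 m).
It fails at once if a bystander is pushed more than 20 mm from its place (distance of any of receiver, mug, compass, ashtray, torch, torch_cap, tape from where it was at the start of the episode above 0.02 m).
It also fails if it takes over 45 s, if anything falls off the work surface, if the arm or the gripper's body presses on something with over 40 N, if the wrist force passes 120 N, or if a joint passes its speed limit or range.

## Robot

A 7-joint arm with a two-finger parallel gripper is mounted at the origin on the work surface. World frame = base frame: x ahead of the robot, y to its left, z up, the work surface at z = 0. Lengths are in m, angles in rad, forces in N, time in s.
With the tool pointing down it reaches from about 0.4 to 0.85 m from the base axis. Payload 4.5 kg.
Tool frame: the origin (TCP) lies at the very end of the fingers, on their centre line; the grasp point (between the pads) lies behind it (bot.grasp_offset is the z of the grasp point in the tool frame, in m); z points along the fingers, y is the line along which they close (so a half turn about z gives the same grasp; the last joint's range is limited). The gripper opens to 85 mm and grips with 20 to 120 N. Pads are 22 mm wide; open, the fingers measure 114 mm over their backs; the gripper's body (76 mm by 85 mm) begins 54 mm behind the grasp point. The pads swing forward as they close: fully open they stand 13 mm farther back than shut.
Start: joints at [-1.09, 0.689, -0.195, 1.565, 0.157, 0.902, -0.215], TCP at [0.27, 0.564, 0.231] pointing down, gripper open.
Joint ranges: [-3.01, 3.01], [-0.46, 2.08], [-1.47, 1.51], [0.13, 2.56], [-1, 4.14], [0.04, 2.09], [-2.66, 2.66]. Speed limits (rad/s): [2.57, 2.57, 3.14, 3.14, 3.14, 3.14, 3.14].

## Interface

Orientations are given as a unit quaternion [w, x, y, z].
In Python, from plant import sensors, grab_frame, ticket, bot gives the robot as it stands.
- The arm moves only by the tool move_arm, never from a script. Its argument "steps" is a list of rows, each a list of 5 numbers: the shift along the tool's x, y, z scaled (see below), then the turn about the tool's z scaled (see below), then the closure, from 0 (fully open) to 1 (shut). A call has 1 to 10 rows; each row is the pose to reach, as a shift and turn from the pose commanded when the call began, along the tool's axes at that moment; what a row does not reach only later rows make up. The controller multiplies each number of a shift by 200 mm and each number of a turn by pi/2 rad. A row lasts 1/10 s, in which the tool goes at most 50 mm and 8.59 degrees, less where a joint would pass 70% of its speed; a pose out of reach is approached as far as the arm can. A call with a number of a shift or a turn outside -1 to 1 is refused whole. A call with a gripper value outside its range is refused whole. The fingers move at their own pace and stop on an object; "newtons" is the grip in N (left out, the last holds). Time passes only in rows, so rows that repeat a pose let the fingers close. It gives the time, the measured TCP pose, the force, the opening and the grip force at its end, in the units of the state.
- sensors.get_state(): the state, without advancing time (a new reading comes with each control period).
- grab_frame(name): name is "scene" or "top" or "wrist"; returns a dict with "color" (480x640x3 uint8, red, green, blue), "mtx" (3x3 intrinsics, pixels), "R" (3x3) and "t" (3): a world point X has camera coordinates R X + t; the wrist camera has in their place "hand_eye" (4x4, takes a point from camera to tool coordinates, whose origin is the TCP and whose axes are the flange's). Camera axes: x right, y down, z forward; pixel columns grow to the right and rows downward; lengths in m; the calibration is good to about 2 mm. A picture is of the moment at which its call begins: read the wrist's pose just before it. There is no depth.
- ticket.job_done(): hands the job in; it is judged then, once.
The state is a dict: "clock": time; "q": joint angles; "qd": joint speeds; "joint_torque": joint torques, N m; "tcp_pos": TCP position; "eef_rot": TCP orientation; "wrist_force": force on the tool from outside, world axes, zero at the start; "ft_torque": the same for the moment, N m; "finger_gap": finger opening in m; "gripper_force": force on a finger pad.
Only numpy, scipy, OpenCV 4.12 (cv2) and the standard library are available. Lean on these libraries where they do the work, as an engineer would, in place of code of your own. Each camera call takes 0.05 s, during which the arm holds its last target. There are 200 camera calls.

## Working session

There is one attempt and no reset: what is moved stays moved. The work goes in short steps, Python scripts to look and compute and a tool call to move; the robot and the scene stay as the last step left them, time stands still between calls to the robot, and variables do not carry over. Pictures are saved under pics/ and viewed, at most 10 in all, crops included, and the job is handed in when it is done.

Besides the shell and the picture viewer there is one more tool, called after ">>>" in YAML: its name, and indented under it one key for each argument. move_arm: Moves the arm, as the interface text tells. Its arguments: {"type":"object","properties":{"steps":{"type":"array","items":{"type":"array","items":{"type":"number","minimum":-1,"maximum":1}}},"newtons":{"type":"number"}},"required":["steps"]}

```bash
mkdir -p pics; python3 - <<'E'
from plant import sensors, grab_frame, bot
import cv2,numpy as np
s=sensors.get_state();print({k:np.round(v,3) for k,v in s.items()},bot.grasp_offset)
for n in("scene","top"):
    f=grab_frame(n);cv2.imwrite(f"pics/{n}0.png",f["color"][:,:,::-1]);np.savez(f"{n}.npz",mtx=f["mtx"],R=f["R"],t=f["t"])
    print(n,f["mtx"],f["R"],f["t"])
E
```

```text
{'clock': np.float64(0.0), 'q': array([-1.09 ,  0.69 , -0.195,  1.566,  0.157,  0.902, -0.215]), 'qd': array([ 0.001, -0.   , -0.001, -0.001,  0.001,  0.002,  0.001]), 'joint_torque': array([ 0.0000e+00, -5.3962e+01, -1.2670e+00, -1.5854e+01,  9.0000e-03,
        1.0000e-02, -0.0000e+00]), 'tcp_pos': array([0.27 , 0.563, 0.23 ]), 'eef_rot': array([-0.   ,  0.222,  0.975, -0.001]), 'wrist_force': array([-0.023, -0.521,  0.543]), 'ft_torque': array([-0.004, -0.034,  0.003]), 'gripper_force': np.float64(0.0), 'finger_gap': np.float64(0.085)} -0.0187
scene [[496.90344589   0.         326.26857726]
 [  0.         496.90344589 239.38042633]
 [  0.           0.           1.        ]] [[ 0.80135924  0.59800445 -0.01463036]
 [ 0.49904726 -0.68183607 -0.53483775]
 [-0.32981086  0.42129593 -0.84482811]] [-0.38391551 -0.19388688  1.38392231]
top [[504.5371518    0.         312.80885672]
 [  0.         504.5371518  243.53198543]
 [  0.           0.           1.        ]] [[-0.00155958 -0.9999521  -0.00966296]
 [-0.98099637  0.00340468 -0.19399622]
 [ 0.19401982  0.00917677 -0.98095469]] [-0.00892235  0.4936946   1.33921077]
```

View pics/top0.png

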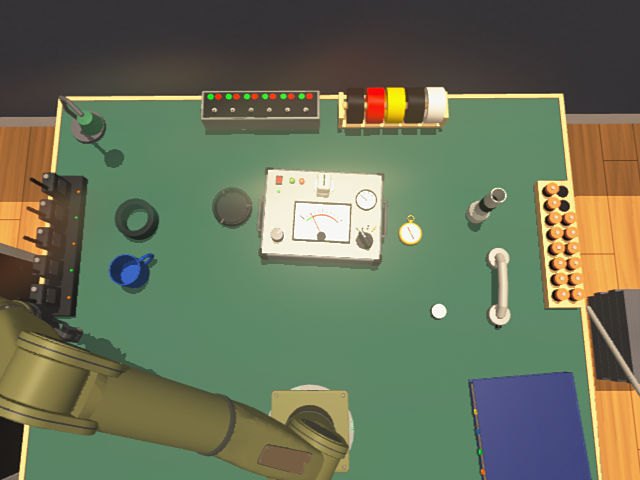

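View pics/scene0.png

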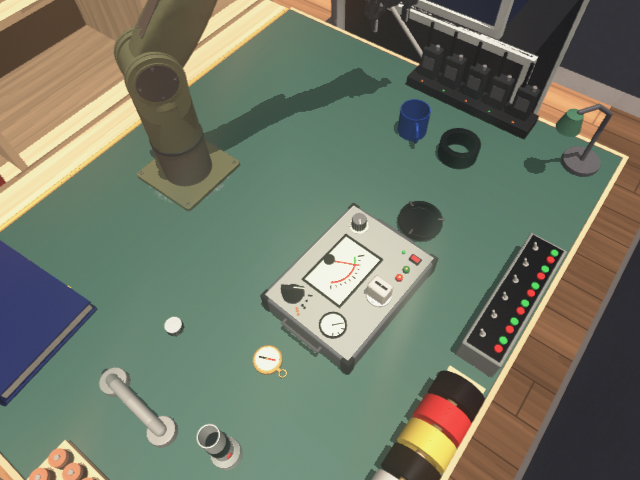

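The top view shows the tester at about (322, 215), with the knob at (277, 234) and the switch at (365, 240). I'll enlarge it in both views.

```bash
python3 - <<'E'
import cv2
a=cv2.imread("pics/top0.png")[160:270,250:400];cv2.imwrite("pics/top0c.png",cv2.resize(a,None,fx=5,fy=5,interpolation=cv2.INTER_CUBIC))
a=cv2.imread("pics/scene0.png")[200:350,255:445];cv2.imwrite("pics/scene0c.png",cv2.resize(a,None,fx=4,fy=4,interpolation=cv2.INTER_CUBIC))
E
```

```text
(no output)
```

View pics/top0c.png

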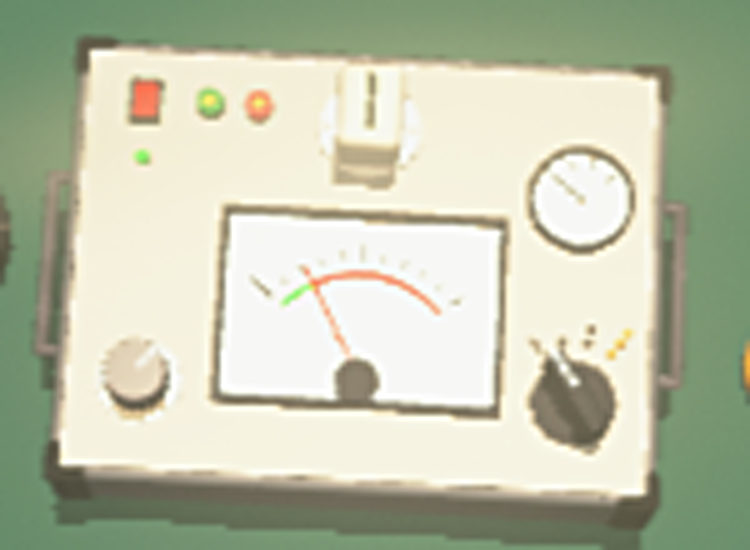

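View pics/scene0c.png

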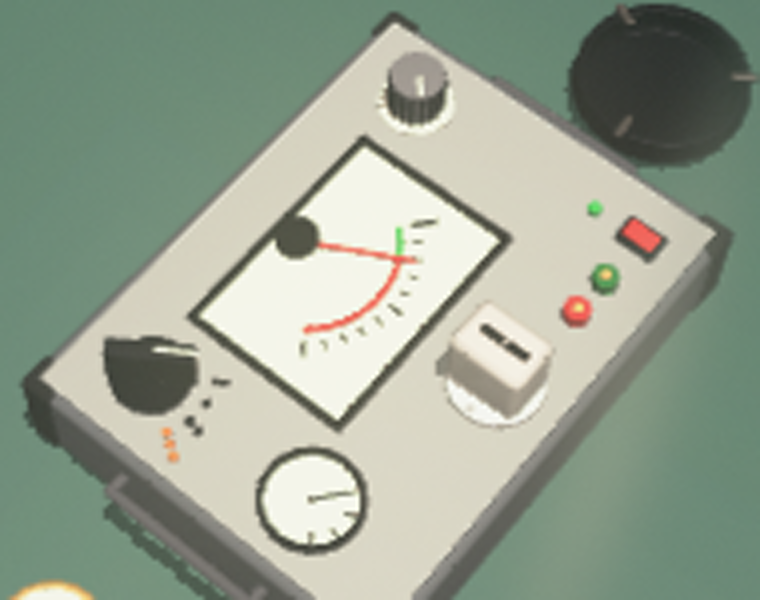

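The needle tip is at crop (305, 268) in the top view, about 26° left of +x, with the zero tick at (260, 287). The switch is at rest. Next I'll fit the tester pose from both views.

```bash
cat > h.py <<'E'
import numpy as np
from scipy.optimize import least_squares
cam={n:np.load(f"{n}.npz") for n in("scene","top")}
def proj(n,X):
    c=cam[n];p=(X@c["R"].T+c["t"])@c["mtx"].T;return p[:,:2]/p[:,2:]
def W(p,L):
    c,s=np.cos(p[2]),np.sin(p[2]);L=np.atleast_2d(L)
    return np.c_[p[0]+c*L[:,0]-s*L[:,1],p[1]+s*L[:,0]+c*L[:,1],L[:,2]]
E
python3 - <<'E'
from h import *
top=np.array([[225,205],[508,218],[497,416],[212,402],[357,380],[137,368],[572,406]]);top=(top+.5)/5-.5+[250,160]
sc=np.array([[510,238],[338,428],[192,315],[365,138],[297,237],[418,70]]);sc=(sc+.5)/4-.5+[255,200]
def pts(p):
    m=p[3]
    return np.array([[m+.055,.078,.075],[m+.055,-.078,.075],[m-.055,-.078,.075],[m-.055,.078,.075],[-.06,0,.078],[-.07,.118,.101],[-.07,-.118,.072]])
def r(p):
    w=W(p,pts(p));return np.r_[(proj("top",w)-top).ravel(),(proj("scene",w[:6])-sc).ravel()]
s=least_squares(r,[.5,0,0,-.02],loss="soft_l1");p=s.x;print(p,np.round(r(p).reshape(-1,2),1))
np.save("pose.npy",p[:3])
print("knob",W(p,[-.07,.118,.094]),"switch",W(p,[-.07,-.118,.094]))
# needle: intersect pixel with plane z=.077
def back(n,uv,z):
    c=cam[n];d=c["R"].T@np.linalg.solve(c["mtx"],[*uv,1]);o=-c["R"].T@c["t"];return o+d*(z-o[2])/d[2]
for n,uv in(("top",((305+.5)/5+249.5,(268+.5)/5+159.5)),("scene",((417+.5)/4+254.5,(261+.5)/4+199.5))):
    X=back(n,uv,.0765);v=X-W(p,[-.06,0,0])[0];print(n,X,np.hypot(*v[:2]),np.arctan2(v[1],v[0])-p[2])
from plant import sensors
from scipy.spatial.transform import Rotation as Ro
st=sensors.get_state();q=st["eef_rot"];R=Ro.from_quat(np.r_[q[1:],q[0]]).as_matrix();print(R,st["tcp_pos"])
E
```

```text
[ 0.57318689 -0.03641535 -0.06415052 -0.02175751] [[ 0.  -1. ]
 [ 0.3 -0.3]
 [ 0.5 -0.6]
 [-0.2 -1.2]
 [-0.  -1.4]
 [-0.5  0.2]
 [ 0.4  0.1]
 [ 0.3 -0.4]
 [-0.2  0.1]
 [-1.6 -0.6]
 [-0.7 -1.2]
 [ 0.4 -0.8]
 [-0.8  0.3]]
knob [[0.51089544 0.08582939 0.094     ]] switch [[ 0.4957663  -0.14968518  0.094     ]]
top [ 0.57238967 -0.00453395  0.0765    ] 0.0653936781947819 0.5072164615159844
scene [ 0.57748904 -0.00643179  0.0765    ] 0.06929690711514572 0.45089624528436983
[[-9.01863912e-01  4.32019765e-01 -6.37755658e-04]
 [ 4.32020227e-01  9.01862617e-01 -1.53084267e-03]
 [-8.61863016e-05 -1.65613510e-03 -9.99998625e-01]] [0.26983472 0.56310613 0.23055533]
```

>>> move_arm:
  steps:
    - [-0.176, -0.136, 0, 0, 0]
    - [-0.353, -0.272, 0, 0, 0]
    - [-0.53, -0.407, 0, 0, 0]
    - [-0.706, -0.543, 0, 0, 0]
  newtons: 40

```text
clock: 0.5
tcp_pos: [0.3509, 0.4029, 0.231]
eef_rot: [-0.0, 0.221, 0.975, -0.0]
wrist_force: [1.7, -0.6, 0.0]
finger_gap: 0.0855
gripper_force: 0.0
```

>>> move_arm:
  steps:
    - [-0.176, -0.136, 0, 0, 0]
    - [-0.353, -0.272, 0, 0, 0]
    - [-0.53, -0.407, 0, 0, 0]
    - [-0.706, -0.543, 0, 0, 0]

```text
clock: 0.9
tcp_pos: [0.4313, 0.244, 0.2311]
eef_rot: [-0.0, 0.221, 0.975, -0.0]
wrist_force: [0.4, -0.1, 0.1]
finger_gap: 0.0854
gripper_force: 0.0
```

>>> move_arm:
  steps:
    - [-0.176, -0.136, 0, 0, 0]
    - [-0.353, -0.272, 0, 0, 0]
    - [-0.53, -0.407, 0, 0, 0]
    - [-0.706, -0.543, 0, 0, 0]
    - [-0.706, -0.543, 0, 0, 0]
    - [-0.706, -0.543, 0, 0, 0]

```text
clock: 1.5
tcp_pos: [0.5113, 0.0856, 0.2309]
eef_rot: [-0.0, 0.223, 0.975, -0.0]
wrist_force: [-0.4, 1.5, 0.4]
finger_gap: 0.0856
gripper_force: 0.0
```

```bash
cat >> h.py <<'E'
from scipy.spatial.transform import Rotation as Ro
def wristT(st,f):
    q=st["eef_rot"];T=np.eye(4);T[:3,:3]=Ro.from_quat(np.r_[q[1:],q[0]]).as_matrix();T[:3,3]=st["tcp_pos"];return T@f["hand_eye"]
def wback(T,K,uv,z):
    d=T[:3,:3]@np.linalg.solve(K,[*uv,1]);o=T[:3,3];return o+d*(z-o[2])/d[2]
def wproj(T,K,X):
    p=(np.linalg.inv(T)@np.c_[X,np.ones(len(X))].T)[:3].T@K.T;return p[:,:2]/p[:,2:]
E
python3 - <<'E'
from h import *;import cv2
from plant import sensors,grab_frame
st=sensors.get_state();f=grab_frame("wrist");T=wristT(st,f);np.savez("w1.npz",T=T,K=f["mtx"])
p=np.load("pose.npy")
print(wproj(T,f["mtx"],W(p,[[-.07,.118,.101],[-.07,-.118,.1035],[-.06,0,.078]])))
cv2.imwrite("pics/w1.png",f["color"][:,:,::-1])
E
```

```text
[[311.08409584 220.66662197]
 [ 11.27288252 339.21781061]
 [172.90039612 280.8744701 ]]
```

View pics/w1.png

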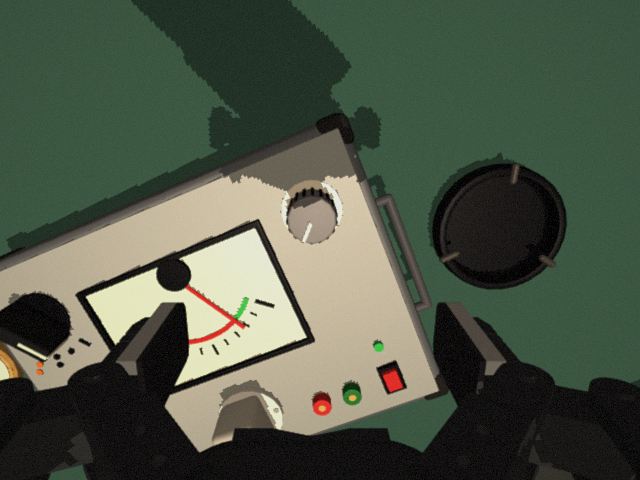

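The wrist view shows the knob top at (311, 218), within 3 px of the prediction, the hub at (173, 275) and the needle tip at (245, 326). I'll refine the pose with these.

```bash
python3 - <<'E'
from h import *
w=np.load("w1.npz");T,K=w["T"],w["K"]
L=np.array([[-.07,.118,.101],[-.06,0,.078],[-.0768,-.078,.075],[-.0768,.078,.075],[.0332,.078,.075]])
uv=np.array([[311,218],[173,275],[78,294],[262,221],[313,340]])
r=lambda p:(wproj(T,K,W(p,L))-uv).ravel()
s=least_squares(r,np.load("pose.npy"));p=s.x;print(p,np.round(r(p),1));np.save("pose2.npy",p)
print("knob",W(p,[-.07,.118,.094]),"sw",W(p,[-.07,-.118,.094]))
X=wback(T,K,[245,326],.0765);v=X-W(p,[-.06,0,0])[0];print(np.hypot(*v[:2]),np.arctan2(v[1],v[0])-p[2])
z=wback(T,K,[264,303],.0755);v=z-W(p,[-.06,0,0])[0];print(np.hypot(*v[:2]),np.arctan2(v[1],v[0])-p[2])
E
```

```text
[ 0.57133281 -0.03421372 -0.06464587] [ 1.9 -1.   1.2  2.7 -1.9 -1.5 -2.9 -1.3  1.6  1.9]
knob [[0.50910193 0.08806186 0.094     ]] sw [[ 0.49385613 -0.14744518  0.094     ]]
0.06675244888723372 0.5062855218587097
0.07114391853524794 0.8655132390597702
```

>>> move_arm:
  steps:
    - [0.008, 0.005, 0.2, 0, 0]
    - [0.008, 0.005, 0.4, 0, 0]
    - [0.008, 0.005, 0.6, 0, 0]
    - [0.008, 0.005, 0.76, 0, 0]
    - [0.008, 0.005, 0.76, 0, 0]
    - [0.008, 0.005, 0.76, 0, 0]
    - [0.008, 0.005, 0.76, 0, 0.5]
    - [0.008, 0.005, 0.76, 0, 0.7]
    - [0.008, 0.005, 0.76, 0, 0.8]
    - [0.008, 0.005, 0.76, 0, 0.8]
  newtons: 30

```text
clock: 2.55
tcp_pos: [0.51, 0.0868, 0.0805]
eef_rot: [0.0, 0.222, 0.975, -0.001]
wrist_force: [-3.7, -1.9, 9.3]
finger_gap: 0.0332
gripper_force: 29.1
```

>>> move_arm:
  steps:
    - [0, 0, 0, -0.09, 0.8]
    - [0, 0, 0, -0.18, 0.8]
    - [0, 0, 0, -0.27, 0.8]
    - [0, 0, 0, -0.36, 0.8]
    - [0, 0, 0, -0.43, 0.8]
    - [0, 0, 0, -0.47, 0.8]
    - [0, 0, 0, -0.47, 0.8]
    - [0, 0, 0, -0.47, 0.8]

```text
clock: 3.35
tcp_pos: [0.5099, 0.0856, 0.0805]
eef_rot: [-0.001, -0.144, 0.99, -0.002]
wrist_force: [-2.1, -3.6, 10.0]
finger_gap: 0.0328
gripper_force: 29.4
```

```bash
python3 - <<'E'
from h import *;import cv2
from plant import sensors,grab_frame
st=sensors.get_state();print(st["eef_rot"],st["tcp_pos"])
out=[]
for n in("top","scene","wrist"):
    f=grab_frame(n);cv2.imwrite(f"pics/{n}2.png",f["color"][:,:,::-1])
    if n=="wrist": np.savez("w2.npz",T=wristT(st,f),K=f["mtx"])
a=cv2.imread("pics/scene2.png")[225:285,315:395];a=cv2.resize(a,(400,300),interpolation=cv2.INTER_CUBIC)
b=cv2.resize(cv2.imread("pics/wrist2.png"),(400,300));c=cv2.resize(cv2.imread("pics/top2.png")[190:265,250:350],(400,300),interpolation=cv2.INTER_CUBIC)
cv2.imwrite("pics/m2.png",np.vstack([np.hstack([a,b]),np.hstack([c,c*0])]))
E
```

```text
[-5.00379017e-04 -1.44148803e-01  9.89553855e-01 -2.01014585e-03] [0.50988459 0.08561348 0.0804631 ]
```

View pics/m2.png

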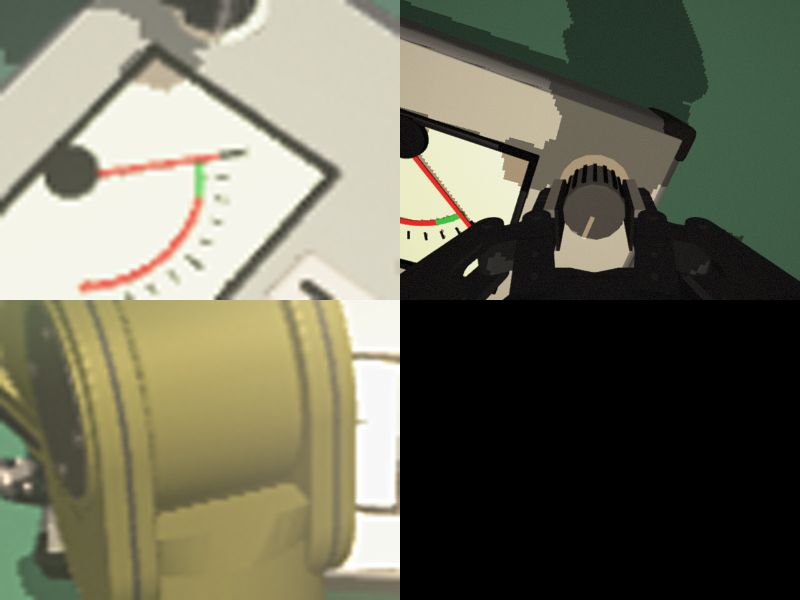

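The scene view shows the needle in line with the thick zero tick, within about 0.5 mm. I'll release, lift and move over to the switch.

>>> move_arm:
  steps:
    - [0, 0, 0, 0, 0.45]
    - [0, 0, 0, 0, 0.35]
    - [0, 0, 0, 0, 0.35]
    - [0, 0, -0.1, 0, 0.3]
    - [0, 0, -0.3, 0, 0.2]
    - [0, 0, -0.5, 0, 0]
    - [0, 0, -0.7, 0, 0]
    - [0, 0, -0.7, 0, 0]

```text
clock: 4.3
tcp_pos: [0.5134, 0.0901, 0.224]
eef_rot: [0.005, -0.145, 0.989, 0.001]
wrist_force: [1.5, 0.0, -0.5]
finger_gap: 0.0855
gripper_force: 0.0
```

>>> move_arm:
  steps:
    - [0.1, -0.22, 0, -0.03, 0]
    - [0.15, -0.4, 0, -0.06, 0]
    - [0.2, -0.55, 0, -0.09, 0]
    - [0.2, -0.55, 0, -0.157, 0]

```text
clock: 4.7
tcp_pos: [0.5024, -0.0345, 0.2179]
eef_rot: [-0.002, -0.263, 0.965, -0.002]
wrist_force: [-0.5, 0.2, 0.5]
finger_gap: 0.0857
gripper_force: 0.0
```

>>> move_arm:
  steps:
    - [0.11, -0.16, 0, 0, 0]
    - [0.22, -0.32, 0, 0, 0]
    - [0.32, -0.47, 0, 0, 0]
    - [0.32, -0.47, 0, 0, 0]
    - [0.32, -0.47, 0, 0, 0]

```text
clock: 5.2
tcp_pos: [0.4963, -0.1425, 0.2185]
eef_rot: [-0.0, -0.265, 0.964, 0.001]
wrist_force: [0.4, 0.4, 0.5]
finger_gap: 0.085
gripper_force: 0.0
```

```bash
python3 - <<'E'
from h import *;import cv2
from plant import sensors,grab_frame
st=sensors.get_state();print(st["eef_rot"],st["tcp_pos"])
f=grab_frame("wrist");cv2.imwrite("pics/w3.png",f["color"][:,:,::-1]);T=wristT(st,f);np.savez("w3.npz",T=T,K=f["mtx"])
for n in("pose","pose2"): print(wproj(T,f["mtx"],W(np.load(n+".npy"),[[-.07,-.118,.1035],[-.06,0,.078]])))
E
```

```text
[-4.28127780e-04 -2.64828979e-01  9.64295160e-01  5.22188975e-04] [ 0.49628218 -0.14247935  0.21845366]
[[300.41666768 220.94070732]
 [424.52621161 309.07472378]]
[[304.96031853 220.185111  ]
 [428.40395071 308.52364246]]
```

View pics/w3.png

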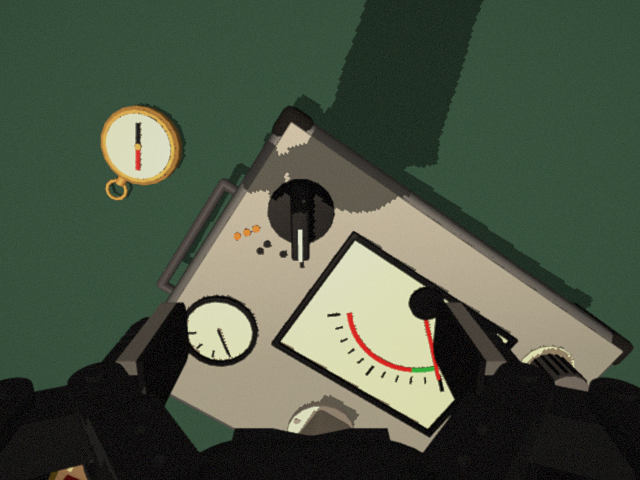

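The wrist view shows the switch at rest with its bar upright, centred near (301, 215) and aligned with the tool x axis. The needle still runs onto the zero tick at (440, 382). I'll shift about 5 mm, descend and grip.

>>> move_arm:
  steps:
    - [0.021, -0.028, 0.2, 0, 0]
    - [0.021, -0.028, 0.4, 0, 0]
    - [0.021, -0.028, 0.58, 0, 0]
    - [0.021, -0.028, 0.7, 0, 0]
    - [0.021, -0.028, 0.7, 0, 0.3]
    - [0.021, -0.028, 0.7, 0, 0.6]
    - [0.021, -0.028, 0.7, 0, 0.9]
    - [0.021, -0.028, 0.7, 0, 1]
    - [0.021, -0.028, 0.7, 0, 1]
    - [0.021, -0.028, 0.7, 0, 1]
  newtons: 50

```text
clock: 6.25
tcp_pos: [0.4973, -0.1499, 0.0806]
eef_rot: [0.001, -0.265, 0.964, -0.001]
wrist_force: [0.8, -1.6, 6.0]
finger_gap: 0.011
gripper_force: 52.6
```

>>> move_arm:
  steps:
    - [0, 0, 0, 0.09, 1]
    - [0, 0, 0, 0.18, 1]
    - [0, 0, 0, 0.27, 1]
    - [0, 0, 0, 0.36, 1]
    - [0, 0, 0, 0.45, 1]
    - [0, 0, 0, 0.54, 1]
    - [0, 0, 0, 0.63, 1]
    - [0, 0, 0, 0.71, 1]
    - [0, 0, 0, 0.775, 1]
    - [0, 0, 0, 0.775, 1]

```text
clock: 7.25
tcp_pos: [0.4975, -0.1491, 0.0806]
eef_rot: [0.002, 0.334, 0.943, 0.0]
wrist_force: [-0.9, -0.4, 6.2]
finger_gap: 0.0109
gripper_force: 52.7
```

>>> move_arm:
  steps:
    - [0, 0, 0, 0, 1]
    - [0, 0, 0, 0, 1]
    - [0, 0, 0, 0, 1]
    - [0, 0, 0, 0, 1]
    - [0, 0, 0, 0, 1]
    - [0, 0, 0, 0, 1]
    - [0, 0, 0, 0, 1]

```text
clock: 7.95
tcp_pos: [0.4975, -0.1491, 0.0806]
eef_rot: [0.002, 0.333, 0.943, 0.0]
wrist_force: [0.0, 0.2, 5.4]
finger_gap: 0.0109
gripper_force: 52.6
```

```bash
python3 - <<'E'
from h import *;import cv2
from plant import sensors,grab_frame
st=sensors.get_state();q=st["eef_rot"];print(st["tcp_pos"],2*np.arctan2(q[2],q[1]), 2*np.arctan2(.9643,-.2648), st["ft_torque"],st["gripper_force"])
w=grab_frame("wrist")["color"][:,:,::-1];s=grab_frame("scene")["color"][:,:,::-1]
cv2.imwrite("pics/m4.png",np.hstack([cv2.resize(w,(400,300)),cv2.resize(s[215:335,260:420],(400,300),interpolation=cv2.INTER_CUBIC)]))
E
```

```text
[ 0.49750241 -0.14907109  0.08061411] 2.462666933941326 3.677587455873187 [-0.00888496 -0.11297154  0.1520877 ] 52.6404869556427
```

View pics/m4.png

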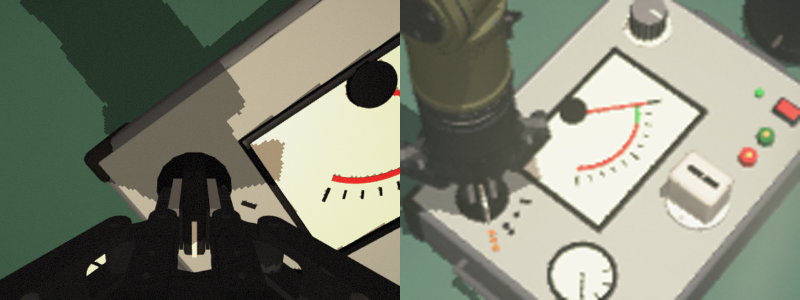

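The scene view shows the pointer line at (490, 215) aimed at the amber dots and the needle still on the zero tick at (655, 102). The tool has turned 1.215 rad and the torque reads 0.15 N m, which fits the third click.

```bash
python3 -c "
from plant import ticket
print(ticket.job_done())"
```

```text
the job is handed in; nothing more can be done
None
```

The job is handed in, with no verdict returned: the needle was set on the zero mark (within about 0.5 mm in the pictures), the fingers are holding the test switch at the third click (tool turned 1.215 rad), and none of the props were touched.

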